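# Tuck a way-cover plate under the lapped cover and hold it down

## Task

Swing both flaps of the carton well open, past upright, then take out the aluminium cover plate by its orange rib and slide its plain edge, square and centred, at least 15 mm under the lip of the lapped plate on the slideway without lifting that lapped plate. Press the cover plate flat on the slideway bed so that the sprung yellow seal bar under it is pushed down, and finish while still holding it pressed there, not letting go; leave the other things on the table where they are.

Things in the scene. Friction and masses are not known exactly. Their poses are not given: they have to be found in the camera images.
- slideway: Fixed grey slideway base, 240 (x) x 190 (y) x 50 mm high; origin: centre of its underside. Its flat top is the bed, open for x below +20 mm. +x is the tucking direction: the lapped aluminium plate, 150 mm wide, covers x = +20 to +90 mm. Side strips 8 mm high at y = +-87 mm; nothing on it rises over 30 mm above the bed. It may change sides with the carton.
- lip (a point): Point on the bed surface (z = 50 mm) directly under the middle of the lapped plate's front lip; same axes as the slideway. An edge at +x of it is under the lap. Clear height under the lap 9 mm, about 11 mm at its kicked-up lip; a stop 7 mm high lies under it 38 mm past the lip.
- lap (a joint): The lapped plate (3 mm aluminium, 120 g), hinged freely along its far edge 70 mm past the lip: 0 = lying down at rest (9 mm gap under it), grows in rad as its lip is lifted. It must stay down: never above 0.15 rad (lip 10 mm up).
- seal_bar (a joint): Sprung yellow seal bar across the bed, 12 (x) x 90 (y) mm, its centre line 55 mm in front (-x) of the lip: 0 = up, 5 mm proud of the bed; grows in m as it is pushed down; 0.005 = flush. It takes about 4 N to start and 9 N when flush, so a plate let go over it rises again.
- carton: Open-topped cardboard carton, fixed, 160 (x) x 150 (y) x 62 mm high, walls 4 mm; origin: centre of its underside. A card insert carries the cover plate 20 mm above the table. Its two flaps are hinged on the top edges of its +y and -y sides.
- flap_left (a joint): Flap on the carton's +y side, 158 x 70 x 3 mm, hinge line at y = +74, z = 63 mm in the carton's frame: 0 = closed, level over the box; 1.57 = upright; more = swung outward, up to 3.0. Starts ajar (0.75 to 1.05) and stays where it is left; a push of under 1 N moves it. Open means above 1.75.
- flap_right (a joint): The same flap on the carton's -y side (hinge line at y = -74 mm), same values.
- cover: Loose aluminium plate, 100 (x) x 110 (y) x 4 mm, about 160 g, lying flat in the carton; origin: centre of its underside. The orange rib to hold it by stands across it at x = -30 mm: 12 mm thick (x), 60 mm long (y), its top 38 mm above the plate's underside. +x points to the plain edge to be tucked, roughly the carton's +x.
- cover_edge (a point): Middle of the plain edge of the cover plate (plate frame x = +50, y = 0, z = 2 mm: mid-thickness).
- pad_a: Brake pad lying flat near the robot, 55 x 110 x 16 mm: leave alone. Origin: middle of its underside.
- pad_b: Brake pad lying flat in the lane between carton and slideway, 55 x 110 x 16 mm: leave alone. Origin: middle of its underside.
- wrench: Wrench lying near the robot on its right: leave alone. Origin: near the middle of its underside.
- oil: Blue oil bottle, diameter 56, 140 mm high, on the robot's right: leave alone. Origin: middle of its underside.
- collar: Steel collar, diameter 70, 30 mm high, near the robot on its left: leave alone. Origin: middle of its underside.
Mind the look-alikes: they are no part of the job. What is meant by the cover is not brown, and is the smaller of those in its own colour.

How it is judged:
By the outcome, as a careful person would: the job done as asked, in the order asked, and still so for the second after the job is handed in, while the arm keeps its last pose, push and grip.
It also fails if it takes over 54 s, if anything falls off the work surface, if the arm or the gripper's body presses on something with over 40 N, if the wrist force passes 120 N, or if a joint passes its speed limit or range.

## Robot

A 6-joint arm with a two-finger parallel gripper is mounted at the origin on the work surface. World frame = base frame: x ahead of the robot, y to its left, z up, the work surface at z = 0. Lengths are in m, angles in rad, forces in N, time in s.
With the tool pointing down it reaches from about 0.225 to 0.875 m from the base axis. Payload 3.4 kg.
Tool frame: the origin (TCP) lies at the very end of the fingers, on their centre line; the grasp point (between the pads) lies behind it (manip.grasp_offset is the z of the grasp point in the tool frame, in m); z points along the fingers, y is the line along which they close (so a half turn about z gives the same grasp; the last joint's range is limited). The gripper opens to 85 mm and grips with 20 to 120 N. Pads are 22 mm wide; open, the fingers measure 114 mm over their backs; the gripper's body (76 mm by 85 mm) begins 54 mm behind the grasp point. The pads swing forward as they close: fully open they stand 13 mm farther back than shut.
Start: joints at [1.086, 0.276, 1.505, -0, 1.361, -0.121], TCP at [0.205, 0.537, 0.231] pointing down, gripper open.
Joint ranges: [-2.89, 2.89], [-0.75, 2.08], [0.22, 2.7], [-1.18, 4.32], [0.11, 2.71], [-2.7, 2.7]. Speed limits (rad/s): [2.57, 2.57, 3.14, 3.14, 3.14, 3.14].

## Interface

Orientations are given as a unit quaternion [w, x, y, z].
In Python, from rig import manip gives the robot as it stands.
- The arm moves only by the shell command python3 -m pendant 'ROWS' [FORCE]. ROWS is JSON, a list of rows, each an object of numbers: "dx", "dy", "dz": the shift along the tool's x, y, z in m; "rx", "ry", "rz": the turn, a rotation vector about the tool's x, y, z in degrees; "hand": the finger opening in m, from 0 to 0.0854. In form: [{"dx": .., "dy": .., "dz": .., "rx": .., "ry": .., "rz": .., "hand": ..}, ...]. A call has 1 to 12 rows; each row shifts and turns the commanded pose from where the row before left it, along the tool's axes as they then stand; what a row does not reach is not made up. A row lasts 1/12 s, in which the tool goes at most 41.7 mm and 7.16 degrees, less where a joint would pass 70% of its speed; a pose out of reach is approached as far as the arm can. A call is refused whole if a number of a shift passes 0.0417 or a number of a turn 7.16, either way. A call with a gripper value outside its range is refused whole. The fingers move at their own pace and stop on an object; FORCE is the grip in N (left out, the last holds). Time passes only in rows, so rows that do not move let the fingers close. It gives the time, the measured TCP pose, the force, the opening and the grip force at its end, in the units of the state.
- manip.get_state(): the state, without advancing time (a new reading comes with each control period).
- manip.get_image(name): name is "side" or "top" or "wrist"; returns a dict with "frame" (400x640x3 uint8, red, green, blue), "fx", "fy", "cx", "cy" (pixels), "position" and "attitude" of the camera in the world; the wrist camera has in their place "mount" (4x4, takes a point from camera to tool coordinates, whose origin is the TCP and whose axes are the flange's). Camera axes: x right, y up, looking along -z (the intrinsics and any distortion apply to the point x, -y, -z); pixel columns grow to the right and rows downward; lengths in m; the calibration is good to about 2 mm. A picture is of the moment at which its call begins: read the wrist's pose just before it. There is no depth.
- manip.sign_off(): hands the job in; it is judged then, once.
The state is a dict: "clock": time; "qpos": joint angles; "qd": joint speeds; "effort": joint torques, N m; "position": TCP position; "ee_rot": TCP orientation; "contact_force": force on the tool from outside, world axes, zero at the start; "moment": the same for the moment, N m; "width": finger opening in m; "gripper_force": force on a finger pad.
Only numpy, scipy, OpenCV 4.12 (cv2) and the standard library are available. Lean on these libraries where they do the work, as an engineer would, in place of code of your own. Each camera call takes 0.05 s, during which the arm holds its last target. There are 200 camera calls.

## Working session

There is one attempt and no reset: what is moved stays moved. The work goes in short steps, Python scripts to look and compute and a shell command to move; the robot and the scene stay as the last step left them, time stands still between calls to the robot, and variables do not carry over. Pictures are saved under pics/ and viewed, at most 10 in all, crops included, and the job is handed in when it is done.

```bash
mkdir -p pics; ls; cat > h.py <<'E'
import numpy as np, cv2
from rig import manip
from scipy.spatial.transform import Rotation as R
def rot(q): q=np.array(q); return R.from_quat([q[1],q[2],q[3],q[0]])
def campose(im,st=None):
    if 'mount' in im:
        M=np.array(im['mount']); Rt=rot(st['ee_rot']).as_matrix()
        return Rt@M[:3,:3], Rt@M[:3,3]+np.array(st['position'])
    a=np.array(im['attitude'])
    return (a if a.shape==(3,3) else rot(a).as_matrix()), np.array(im['position'])
E
python3 - <<'E'
from h import *
import pickle
print(manip.grasp_offset); s=manip.get_state(); print(s)
for n in ['top','side','wrist']:
    im=manip.get_image(n); cv2.imwrite(f'pics/{n}0.png',im['frame'][:,:,::-1])
    pickle.dump((im,s),open(f'{n}0.pkl','wb'))
    print(n,{k:v for k,v in im.items() if k!='frame'})
E
```

```text
pics
-0.0187
{'clock': 0.0, 'qpos': array([ 1.08598754e+00,  2.76594124e-01,  1.50616137e+00,  9.27594548e-06,
        1.36068592e+00, -1.20992089e-01]), 'qd': array([-0.00193449,  0.00128553, -0.0018982 ,  0.00014108, -0.00012281,
       -0.0008898 ]), 'effort': array([ 3.96612040e-05, -4.16772795e+01, -2.45806700e+01,  1.57667187e-04,
        1.13140073e-02,  8.61335195e-06]), 'position': array([0.20435538, 0.53688534, 0.23042895]), 'ee_rot': array([-2.80062547e-04,  1.80907641e-01,  9.83499655e-01, -8.80947551e-04]), 'contact_force': array([-0.76965006,  0.83517649,  0.20512152]), 'moment': array([ 0.01488117, -0.01009347, -0.00174636]), 'gripper_force': 0.0, 'width': 0.08508894255031711}
top {'fx': 383.5201788302732, 'fy': 383.5201788302732, 'cx': 323.567704718021, 'cy': 199.89766041581575, 'position': array([ 0.34289378, -0.03321412,  1.07478586]), 'attitude': array([ 0.71898772,  0.07540597, -0.06795999, -0.68756966])}
side {'fx': 437.70086657916323, 'fy': 437.70086657916323, 'cx': 325.4677797012819, 'cy': 198.45238952914283, 'position': array([-0.08590405, -0.81402102,  0.89512576]), 'attitude': array([ 0.85367246,  0.40269899, -0.13037648, -0.30344492])}
wrist {'fx': 281.95415611327246, 'fy': 281.95415611327246, 'cx': 320.4480874262342, 'cy': 197.98794473221795, 'mount': array([[-6.31814592e-04,  9.47290954e-01,  3.20373922e-01,
         8.25513729e-02],
       [ 9.99999095e-01,  9.79035346e-04, -9.22725869e-04,
         4.50182564e-04],
       [-1.18774726e-03,  3.20373049e-01, -9.47290715e-01,
        -1.41808791e-01],
       [ 0.00000000e+00,  0.00000000e+00,  0.00000000e+00,
         1.00000000e+00]])}
```

```bash
python3 - <<'E'
import cv2
for n in ['top','side']:
    a=cv2.imread(f'pics/{n}0.png'); cv2.imwrite(f'pics/{n}0b.png',cv2.resize(a,(800,500),interpolation=cv2.INTER_CUBIC))
E
```

```text
(no output)
```

View pics/top0b.png

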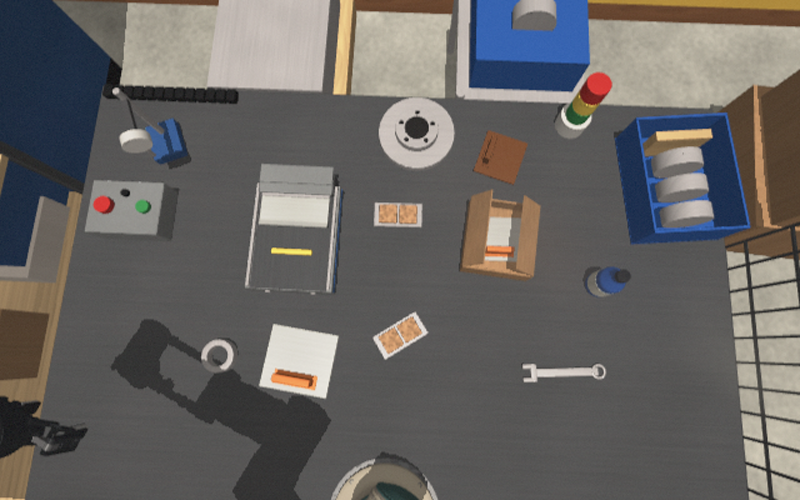

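View pics/side0b.png

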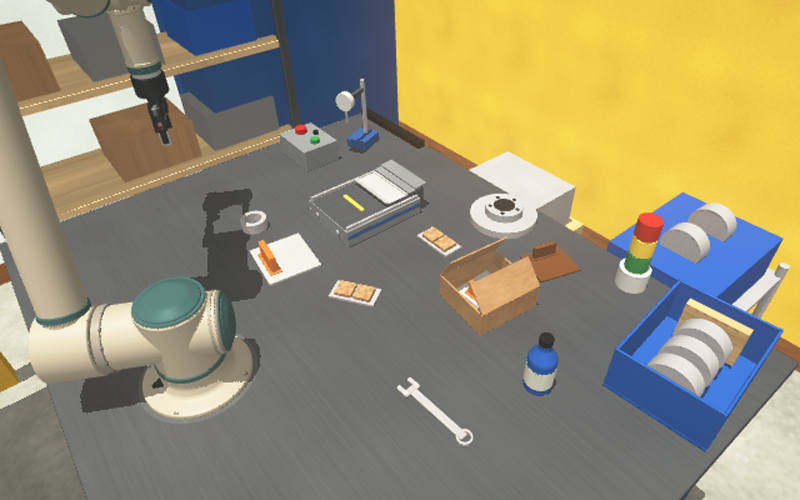

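```bash
python3 - <<'E'
import cv2,numpy as np
a=cv2.imread('pics/top0.png')
f=lambda x,y:cv2.resize(a[y:y+120,x:x+80],None,fx=5,fy=5,interpolation=cv2.INTER_CUBIC)
g=np.hstack([f(195,125),f(362,125)])
cv2.imwrite('pics/crop1.png',g)
E
```

```text
(no output)
```

View pics/crop1.png

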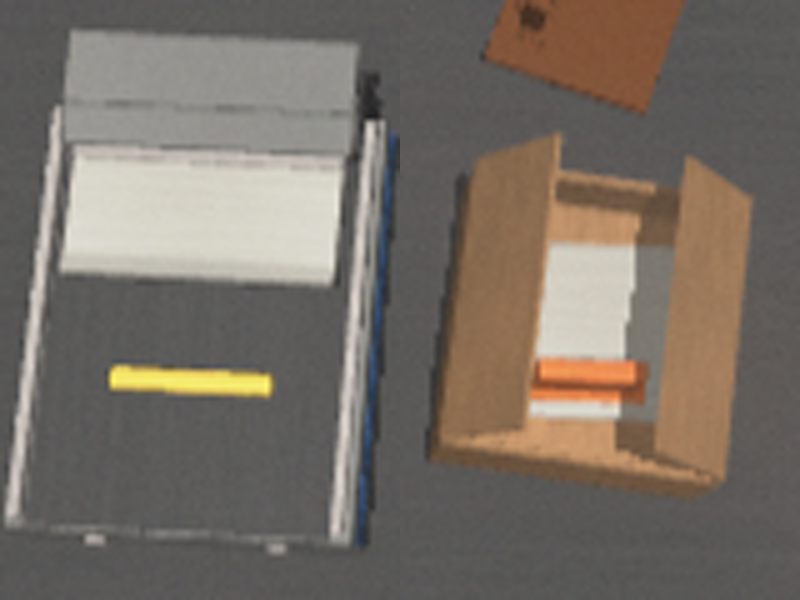

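```bash
cat >> h.py <<'E'
def ray(im,u,v,z,st=None):
    Rm,p=campose(im,st)
    d=Rm@np.array([(u-im['cx'])/im['fx'],-(v-im['cy'])/im['fy'],-1])
    return p+d*(z-p[2])/d[2]
def proj(im,P,st=None):
    Rm,p=campose(im,st); c=(np.atleast_2d(P)-p)@Rm
    return np.c_[im['cx']+im['fx']*c[:,0]/-c[:,2], im['cy']-im['fy']*c[:,1]/-c[:,2]]
def goto(p,yaw_deg=None):
    "print shift in tool axes to reach p, tool-down"
    s=manip.get_state(); return rot(s['ee_rot']).inv().apply(np.array(p)-s['position'])
E
python3 - <<'E'
from h import *; import pickle
im,_=pickle.load(open('top0.pkl','rb'))
for n,x0,u,v,z in [('lipL',195,60,272,.064),('lipR',195,333,285,.064),('sealL',195,108,378,.055),('sealR',195,272,385,.055),('frL',195,8,525,.058),('frR',195,350,545,.05),
 ('stripLfar',195,55,108,.058),('stripRfar',195,375,122,.058),
 ('hLfar',362,478,158,.063),('hLnear',362,438,440,.063),('hRfar',362,352+400,195,.063),('hRnear',362,722,480,.063),
 ('fLfar',362,562,135,.12),('fLnear',362,525,430,.12),('fRfar',362,685,155,.12),('fRnear',362,657,455,.12),('ribL',362,537,370,.058),('ribR',362,645,372,.058)]:
    if x0==362: u-=400
    print(n,ray(im,x0+u/5,125+v/5,z).round(4))
E
```

```text
lipL [0.5938 0.3023 0.064 ]
lipR [0.593  0.1529 0.064 ]
sealL [0.5379 0.2728 0.055 ]
sealR [0.5379 0.1833 0.055 ]
frL [0.4551 0.3172 0.058 ]
frR [0.4535 0.1351 0.05  ]
stripLfar [0.6893 0.3172 0.058 ]
stripRfar [0.6889 0.1379 0.058 ]
hLfar [ 0.6792 -0.161   0.063 ]
hLnear [ 0.5207 -0.1423  0.063 ]
hRfar [ 0.6645 -0.3113  0.063 ]
hRnear [ 0.5058 -0.2935  0.063 ]
fLfar [ 0.6747 -0.1973  0.12  ]
fLnear [ 0.5177 -0.1799  0.12  ]
fRfar [ 0.6666 -0.2612  0.12  ]
fRnear [ 0.5079 -0.2463  0.12  ]
ribL [ 0.5623 -0.1955  0.058 ]
ribR [ 0.5638 -0.2538  0.058 ]
```

The top view shows the slideway on the left: lip corners at crop (60,272) and (333,285), yaw about 0. The carton is on the right, yaw about -6.2°, with both flaps ajar and the cover's rib at crop (537–645,371). First I turn the tool so its y lies along the carton's x, with the hand closing.

```bash
python3 -m pendant '[{"rz":6.85,"hand":0},{"rz":6.85,"hand":0},{"rz":6.85,"hand":0},{"rz":6.85,"hand":0},{"rz":6.85,"hand":0},{"rz":6.85,"hand":0},{"rz":6.85,"hand":0},{"rz":6.85,"hand":0},{"rz":6.85,"hand":0},{"rz":6.85,"hand":0},{"rz":6.85,"hand":0}]' 40; python3 - <<'E'
from h import *
s=manip.get_state(); print(rot(s['ee_rot']).as_matrix().round(3)); print(goto([.593,-.229,.19]))
E
```

```text
[[-0.935  0.356 -0.001]
 [ 0.356  0.935 -0.001]
 [ 0.    -0.001 -1.   ]]
[-0.63570706 -0.57757964  0.04134251]invalid input
```

```bash
python3 -m pendant '[{"dx":0,"dy":0,"dz":0,"rx":0,"ry":0,"rz":6.85,"hand":0}]'; python3 -m pendant '[{"dx":0,"dy":0,"dz":0,"rx":0,"ry":0,"rz":6.85,"hand":0}]' 40
```

```text
clock: 0.23
position: [0.2045, 0.5371, 0.2308]
ee_rot: [-0.0, 0.24, 0.971, -0.0]
contact_force: [-0.3, 1.0, 0.3]
width: 0.0748
gripper_force: 0.0
clock: 0.32
position: [0.2045, 0.5372, 0.2309]
ee_rot: [-0.0, 0.3, 0.954, -0.0]
contact_force: [0.0, 0.5, 0.3]
width: 0.064
gripper_force: 0.0
```

```bash
python3 -m pendant '[{"dx":0,"dy":0,"dz":0,"rx":0,"ry":0,"rz":6.85,"hand":0},{"dx":0,"dy":0,"dz":0,"rx":0,"ry":0,"rz":6.85,"hand":0},{"dx":0,"dy":0,"dz":0,"rx":0,"ry":0,"rz":6.85,"hand":0},{"dx":0,"dy":0,"dz":0,"rx":0,"ry":0,"rz":6.85,"hand":0},{"dx":0,"dy":0,"dz":0,"rx":0,"ry":0,"rz":6.85,"hand":0},{"dx":0,"dy":0,"dz":0,"rx":0,"ry":0,"rz":6.85,"hand":0},{"dx":0,"dy":0,"dz":0,"rx":0,"ry":0,"rz":6.85,"hand":0},{"dx":0,"dy":0,"dz":0,"rx":0,"ry":0,"rz":6.85,"hand":0},{"dx":0,"dy":0,"dz":0,"rx":0,"ry":0,"rz":6.85,"hand":0}]' 40; python3 - <<'E'
from h import *
s=manip.get_state(); print(rot(s['ee_rot']).as_matrix().round(3)); print(goto([.593,-.229,.19]))
E
```

```text
clock: 1.07
position: [0.2045, 0.5371, 0.2309]
ee_rot: [0.0, 0.746, 0.666, -0.0]
contact_force: [-0.0, -0.3, 0.1]
width: 0.0004
gripper_force: 0.0
[[ 0.114  0.994 -0.   ]
 [ 0.994 -0.114 -0.001]
 [-0.001 -0.    -1.   ]]
[-0.71692405  0.47318606  0.04131919]
```

```bash
for i in 1 2; do python3 -m pendant '[{"dx":-0.03,"dy":0.0197,"dz":0,"rx":0,"ry":0,"rz":0,"hand":0},{"dx":-0.03,"dy":0.0197,"dz":0,"rx":0,"ry":0,"rz":0,"hand":0},{"dx":-0.03,"dy":0.0197,"dz":0,"rx":0,"ry":0,"rz":0,"hand":0},{"dx":-0.03,"dy":0.0197,"dz":0,"rx":0,"ry":0,"rz":0,"hand":0},{"dx":-0.03,"dy":0.0197,"dz":0,"rx":0,"ry":0,"rz":0,"hand":0},{"dx":-0.03,"dy":0.0197,"dz":0,"rx":0,"ry":0,"rz":0,"hand":0},{"dx":-0.03,"dy":0.0197,"dz":0,"rx":0,"ry":0,"rz":0,"hand":0},{"dx":-0.03,"dy":0.0197,"dz":0,"rx":0,"ry":0,"rz":0,"hand":0},{"dx":-0.03,"dy":0.0197,"dz":0,"rx":0,"ry":0,"rz":0,"hand":0},{"dx":-0.03,"dy":0.0197,"dz":0,"rx":0,"ry":0,"rz":0,"hand":0},{"dx":-0.03,"dy":0.0197,"dz":0,"rx":0,"ry":0,"rz":0,"hand":0},{"dx":-0.03,"dy":0.0197,"dz":0,"rx":0,"ry":0,"rz":0,"hand":0}]'; done; python3 - <<'E'
from h import *
print(goto([.593,-.229,.095]))
E
```

```text
clock: 2.07
position: [0.401, 0.1523, 0.2313]
ee_rot: [-0.0, 0.744, 0.668, 0.0]
contact_force: [0.5, -0.3, -0.1]
width: 0.0
gripper_force: 0.0
clock: 3.07
position: [0.5973, -0.2311, 0.2308]
ee_rot: [-0.0, 0.744, 0.668, -0.0]
contact_force: [0.5, -0.2, -0.5]
width: 0.0001
gripper_force: 0.0
[ 0.00153054 -0.00439316  0.13579689]
```

```bash
python3 -m pendant '[{"dx":0.0015,"dy":-0.0044,"dz":0.035,"rx":0,"ry":0,"rz":0,"hand":0},{"dx":0,"dy":0,"dz":0.035,"rx":0,"ry":0,"rz":0,"hand":0},{"dx":0,"dy":0,"dz":0.035,"rx":0,"ry":0,"rz":0,"hand":0},{"dx":0,"dy":0,"dz":0.031,"rx":0,"ry":0,"rz":0,"hand":0},{"dx":0.012,"dy":0,"dz":0,"rx":0,"ry":0,"rz":0,"hand":0},{"dx":0.012,"dy":0,"dz":0,"rx":0,"ry":0,"rz":0,"hand":0},{"dx":0.012,"dy":0,"dz":0,"rx":0,"ry":0,"rz":0,"hand":0},{"dx":0.012,"dy":0,"dz":0,"rx":0,"ry":0,"rz":0,"hand":0}]'
python3 -m pendant '[{"dx":0.012,"dy":0,"dz":0,"rx":0,"ry":0,"rz":0,"hand":0},{"dx":0.012,"dy":0,"dz":0,"rx":0,"ry":0,"rz":0,"hand":0},{"dx":0.012,"dy":0,"dz":0,"rx":0,"ry":0,"rz":0,"hand":0},{"dx":0.012,"dy":0,"dz":0,"rx":0,"ry":0,"rz":0,"hand":0},{"dx":0,"dy":0,"dz":0,"rx":0,"ry":0,"rz":0,"hand":0}]'
python3 -m pendant '[{"dx":-0.024,"dy":0,"dz":0,"rx":0,"ry":0,"rz":0,"hand":0},{"dx":-0.024,"dy":0,"dz":0,"rx":0,"ry":0,"rz":0,"hand":0},{"dx":-0.024,"dy":0,"dz":0,"rx":0,"ry":0,"rz":0,"hand":0},{"dx":-0.024,"dy":0,"dz":0,"rx":0,"ry":0,"rz":0,"hand":0},{"dx":-0.012,"dy":0,"dz":0,"rx":0,"ry":0,"rz":0,"hand":0},{"dx":-0.012,"dy":0,"dz":0,"rx":0,"ry":0,"rz":0,"hand":0},{"dx":-0.012,"dy":0,"dz":0,"rx":0,"ry":0,"rz":0,"hand":0},{"dx":-0.012,"dy":0,"dz":0,"rx":0,"ry":0,"rz":0,"hand":0}]'
python3 -m pendant '[{"dx":-0.012,"dy":0,"dz":0,"rx":0,"ry":0,"rz":0,"hand":0},{"dx":-0.012,"dy":0,"dz":0,"rx":0,"ry":0,"rz":0,"hand":0},{"dx":-0.012,"dy":0,"dz":0,"rx":0,"ry":0,"rz":0,"hand":0},{"dx":-0.012,"dy":0,"dz":0,"rx":0,"ry":0,"rz":0,"hand":0},{"dx":0,"dy":0,"dz":0,"rx":0,"ry":0,"rz":0,"hand":0}]'
```

```text
clock: 3.73
position: [0.5998, -0.1787, 0.098]
ee_rot: [0.002, 0.744, 0.668, 0.001]
contact_force: [0.9, -1.2, 0.6]
width: -0.0
gripper_force: 0.2
clock: 4.15
position: [0.6033, -0.1291, 0.0957]
ee_rot: [-0.0, 0.744, 0.669, 0.001]
contact_force: [-0.8, -0.1, -0.9]
width: 0.0004
gripper_force: 0.0
clock: 4.82
position: [0.5875, -0.2754, 0.0953]
ee_rot: [-0.0, 0.744, 0.668, 0.0]
contact_force: [-0.1, 0.4, 1.0]
width: 0.0002
gripper_force: 0.2
clock: 5.23
position: [0.5823, -0.3259, 0.0953]
ee_rot: [0.001, 0.745, 0.667, -0.0]
contact_force: [0.6, -0.3, 0.3]
width: -0.0
gripper_force: 0.0
```

```bash
python3 -m pendant '[{"dx":0.02,"dy":0,"dz":-0.03,"rx":0,"ry":0,"rz":0,"hand":0.04},{"dx":0.02,"dy":0,"dz":-0.03,"rx":0,"ry":0,"rz":0,"hand":0.04},{"dx":0.015,"dy":0,"dz":-0.03,"rx":0,"ry":0,"rz":0,"hand":0.04},{"dx":0,"dy":0,"dz":-0.03,"rx":0,"ry":0,"rz":0,"hand":0.04},{"dx":0,"dy":0,"dz":0,"rx":0,"ry":0,"rz":0,"hand":0.04},{"dx":0,"dy":0,"dz":0,"rx":0,"ry":0,"rz":0,"hand":0.04}]'
python3 - <<'E'
from h import *; import pickle
s=manip.get_state(); im=manip.get_image('wrist'); pickle.dump((im,s),open('wrist1.pkl','wb'))
t=manip.get_image('side')
a=cv2.resize(im['frame'],(800,500),interpolation=cv2.INTER_CUBIC)
b=cv2.resize(t['frame'][180:280,320:480],(160,100))
a[:100,:160]=b
cv2.imwrite('pics/w1.png',a[:,:,::-1]); print(s['position'],s['width'])
E
```

```text
clock: 5.73
position: [0.5895, -0.2684, 0.2179]
ee_rot: [0.003, 0.744, 0.668, 0.001]
contact_force: [0.2, 0.2, -0.8]
width: 0.0402
gripper_force: 0.0
[ 0.58950977 -0.26840086  0.21792508] 0.040242089647642226
```

View pics/w1.png

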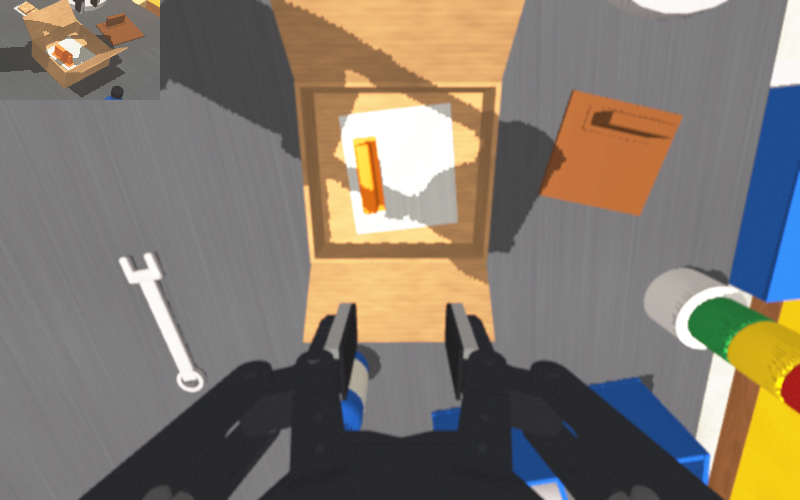

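Both flaps are swung well outward. The plate's corners are near (339,116), (450,103), (458,222) and (356,234), with the rib at (354–384,137–214). I'll enlarge for accuracy.

```bash
python3 - <<'E'
from h import *; import pickle
im,s=pickle.load(open('wrist1.pkl','rb'))
c=im['frame'][75:195,255:385]; cv2.imwrite('pics/w1c.png',cv2.resize(c[:,:,::-1],None,fx=5,fy=5,interpolation=cv2.INTER_CUBIC))
E
```

```text
(no output)
```

View pics/w1c.png

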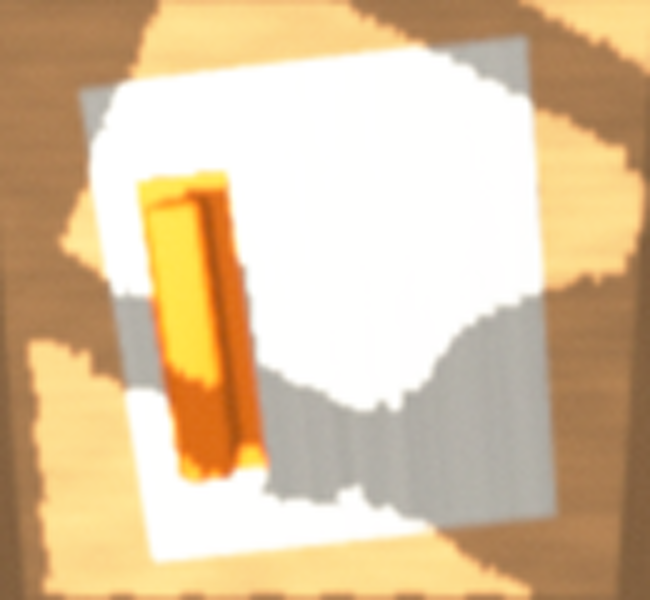

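```bash
python3 - <<'E'
from h import *; import pickle
im,s=pickle.load(open('wrist1.pkl','rb'))
q=[(80,90),(526,36),(555,515),(152,562)]
P=np.array([ray(im,255+u/5,75+v/5,.024,s) for u,v in q]); print(P.round(4))
c=P.mean(0); ex=(P[1]+P[2]-P[0]-P[3]); ey=P[0]+P[1]-P[2]-P[3]
print(c, np.linalg.norm(ex)/2,np.linalg.norm(ey)/2, np.degrees(np.arctan2(ex[1],ex[0])),np.degrees(np.arctan2(-ey[0],ey[1])))
for u,v in [(145,205),(190,198),(180,475),(235,470)]: print(ray(im,255+u/5,75+v/5,.058,s).round(4))
yaw=np.arctan2(ex[1],ex[0]); rib=c-.03*np.array([np.cos(yaw),np.sin(yaw),0]); print('rib',rib)
t=rot(s['ee_rot']).as_matrix(); print('tool y az',np.degrees(np.arctan2(t[1,1],t[0,1])))
print(goto([rib[0],rib[1],.10]))
E
```

```text
[[ 0.5457 -0.1701  0.024 ]
 [ 0.6453 -0.1696  0.024 ]
 [ 0.6456 -0.2793  0.024 ]
 [ 0.5455 -0.2805  0.024 ]]
[ 0.59552241 -0.22487906  0.024     ] 0.09988685777674838 0.11006237393827041 0.455564932927069 0.00641129197487366
[ 0.5606 -0.195   0.058 ]
[ 0.57   -0.1946  0.058 ]
[ 0.5598 -0.2519  0.058 ]
[ 0.5719 -0.2521  0.058 ]
rib [ 0.56552336 -0.22511759  0.024     ]
tool y az -6.147593647088568
[ 0.04003227 -0.0265705   0.11452244]
```

```bash
python3 -m pendant '[{"dx":0.02,"dy":-0.013,"dz":0.02,"rx":0,"ry":0,"rz":-3.2,"hand":0.04},{"dx":0.02,"dy":-0.013,"dz":0.02,"rx":0,"ry":0,"rz":-3.2,"hand":0.04},{"dx":0,"dy":0,"dz":0.02,"rx":0,"ry":0,"rz":0,"hand":0.04},{"dx":0,"dy":0,"dz":0.02,"rx":0,"ry":0,"rz":0,"hand":0.04},{"dx":0,"dy":0,"dz":0.02,"rx":0,"ry":0,"rz":0,"hand":0.04},{"dx":0,"dy":0,"dz":0,"rx":0,"ry":0,"rz":0,"hand":0.04}]'
python3 - <<'E'
from h import *
s=manip.get_state(); print(goto([.5655,-.2245,.029])); t=rot(s['ee_rot']).as_matrix(); print(t.round(4),s['qpos'])
E
```

```text
clock: 6.33
position: [0.5616, -0.2243, 0.1094]
ee_rot: [-0.006, 0.706, 0.708, -0.002]
contact_force: [-1.0, -0.2, -0.9]
width: 0.0398
gripper_force: 0.0
[-0.00065433  0.00477093  0.08030476]
[[-0.0033  0.9999 -0.0107]
 [ 1.      0.0033  0.0058]
 [ 0.0059 -0.0106 -0.9999]] [-4.95093021e-01  4.14328641e-01  1.61169512e+00  6.92613476e-05
  1.12771891e+00 -4.98413695e-01]
```

```bash
python3 -m pendant '[{"dx":0,"dy":0.004,"dz":0.02,"rx":0,"ry":0,"rz":0,"hand":0.04},{"dx":0,"dy":0,"dz":0.02,"rx":0,"ry":0,"rz":0,"hand":0.04},{"dx":0,"dy":0,"dz":0.02,"rx":0,"ry":0,"rz":0,"hand":0.04},{"dx":0,"dy":0,"dz":0.01,"rx":0,"ry":0,"rz":0,"hand":0.04},{"dx":0,"dy":0,"dz":0.008,"rx":0,"ry":0,"rz":0,"hand":0.04},{"dx":0,"dy":0,"dz":0,"rx":0,"ry":0,"rz":0,"hand":0.04}]'
python3 - <<'E'
from h import *
s=manip.get_state(); print(goto([.5655,-.2245,.029])); t=rot(s['ee_rot']).as_matrix(); print(t.round(4))
E
```

```text
clock: 6.83
position: [0.5686, -0.2259, 0.0357]
ee_rot: [-0.002, 0.706, 0.708, -0.0]
contact_force: [1.2, 0.6, 0.1]
width: 0.0402
gripper_force: 0.0
[ 0.00142917 -0.00311462  0.00672972]
[[-0.0033  1.     -0.0029]
 [ 1.      0.0033  0.0017]
 [ 0.0017 -0.0029 -1.    ]]
```

Lower to z≈0.030 and close on the rib.

```bash
python3 -m pendant '[{"dx":0.001,"dy":-0.002,"dz":0.003,"rx":0,"ry":0,"rz":0,"hand":0.04},{"dx":0,"dy":0,"dz":0,"rx":0,"ry":0,"rz":0,"hand":0.04},{"dx":0,"dy":0,"dz":0,"rx":0,"ry":0,"rz":0,"hand":0},{"dx":0,"dy":0,"dz":0,"rx":0,"ry":0,"rz":0,"hand":0},{"dx":0,"dy":0,"dz":0,"rx":0,"ry":0,"rz":0,"hand":0},{"dx":0,"dy":0,"dz":0,"rx":0,"ry":0,"rz":0,"hand":0},{"dx":0,"dy":0,"dz":0,"rx":0,"ry":0,"rz":0,"hand":0},{"dx":0,"dy":0,"dz":0,"rx":0,"ry":0,"rz":0,"hand":0}]' 70
python3 - <<'E'
from h import *
s=manip.get_state(); print(s['position'],s['contact_force'],s['moment'],s['width'],s['gripper_force']); t=rot(s['ee_rot']).as_matrix(); print(t.round(4))
E
```

```text
clock: 7.5
position: [0.5681, -0.2256, 0.0354]
ee_rot: [0.001, 0.706, 0.708, 0.0]
contact_force: [-1.1, 0.2, 5.6]
width: 0.0103
gripper_force: 72.2
[ 0.56811063 -0.22555405  0.03540954] [-1.1250366   0.1924189   5.57965876] [ 0.05253439  0.2427451  -0.02101232] 0.01028728904435771 72.22330927848816
[[-3.7e-03  1.0e+00  1.4e-03]
 [ 1.0e+00  3.7e-03 -8.0e-04]
 [-8.0e-04  1.4e-03 -1.0e+00]]
```

```bash
python3 -m pendant '[{"dx":0,"dy":0,"dz":-0.004,"rx":0,"ry":0,"rz":0,"hand":0},{"dx":0,"dy":0,"dz":-0.006,"rx":0,"ry":0,"rz":0,"hand":0},{"dx":0,"dy":0,"dz":-0.012,"rx":0,"ry":0,"rz":0,"hand":0},{"dx":0,"dy":0,"dz":-0.02,"rx":0,"ry":0,"rz":0,"hand":0},{"dx":0,"dy":0,"dz":-0.02,"rx":0,"ry":0,"rz":0,"hand":0},{"dx":0,"dy":0,"dz":-0.02,"rx":0,"ry":0,"rz":0,"hand":0},{"dx":0,"dy":0,"dz":-0.02,"rx":0,"ry":0,"rz":0,"hand":0},{"dx":0,"dy":0,"dz":-0.02,"rx":0,"ry":0,"rz":0,"hand":0},{"dx":0,"dy":0,"dz":-0.02,"rx":0,"ry":0,"rz":0,"hand":0},{"dx":0,"dy":0,"dz":-0.018,"rx":0,"ry":0,"rz":0,"hand":0},{"dx":0,"dy":0,"dz":0,"rx":0,"ry":0,"rz":0,"hand":0},{"dx":0,"dy":0,"dz":0,"rx":0,"ry":0,"rz":0,"hand":0}]'
python3 - <<'E'
from h import *; import pickle
s=manip.get_state(); im=manip.get_image('wrist'); pickle.dump((im,s),open('wrist2.pkl','wb'))
t=manip.get_image('side')
b=cv2.resize(t['frame'][130:290,300:480],None,fx=2.2,fy=2.2,interpolation=cv2.INTER_CUBIC)
a=cv2.resize(im['frame'][120:320,220:420],(400,400),interpolation=cv2.INTER_CUBIC)
b=cv2.resize(b,(396,352)); b=np.vstack([b,np.zeros((48,396,3),np.uint8)])
cv2.imwrite('pics/w2.png',np.hstack([a,b])[:,:,::-1]); print(s['moment'],s['contact_force'],s['width'],goto([.4985,.2277,.19]))
E
```

```text
clock: 8.5
position: [0.568, -0.2254, 0.195]
ee_rot: [0.001, 0.706, 0.708, 0.0]
contact_force: [0.3, 0.0, -1.5]
width: 0.0103
gripper_force: 71.4
[-0.00670412  0.10271981  0.02430165] [ 0.34279462  0.03704333 -1.53547418] 0.010286715005638339 [ 0.45269615 -0.06662749  0.00363349]
```

View pics/w2.png

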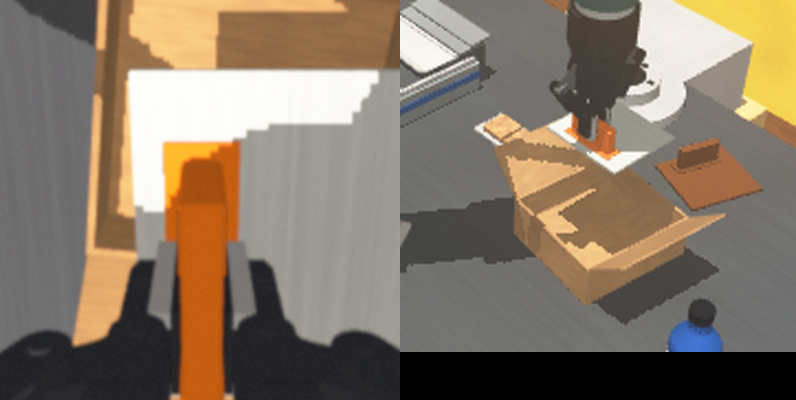

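The plate is held flat and square: its +y edge is horizontal at crop row 70, with the -x corner at (128,70). Both flaps stay open. Check the in-hand offset, then carry it over.

```bash
python3 - <<'E'
from h import *; import pickle
im,s=pickle.load(open('wrist2.pkl','rb'))
for u,v in [(284,155),(400,155)]:
  for d in (.009,.0114,.014):
    P=ray(im,u,v,s['position'][2]-d,s); print(d,rot(s['ee_rot']).inv().apply(P-s['position']).round(4))
E
python3 -m pendant '[{"dx":0.02,"dy":-0.003,"dz":0,"rx":0,"ry":0,"rz":0,"hand":0},{"dx":0.03,"dy":-0.0045,"dz":0,"rx":0,"ry":0,"rz":0,"hand":0},{"dx":0.038,"dy":-0.006,"dz":0,"rx":0,"ry":0,"rz":0,"hand":0},{"dx":0.038,"dy":-0.006,"dz":0,"rx":0,"ry":0,"rz":0,"hand":0},{"dx":0.038,"dy":-0.006,"dz":0,"rx":0,"ry":0,"rz":0,"hand":0},{"dx":0.038,"dy":-0.006,"dz":0,"rx":0,"ry":0,"rz":0,"hand":0},{"dx":0.038,"dy":-0.006,"dz":0,"rx":0,"ry":0,"rz":0,"hand":0},{"dx":0.038,"dy":-0.006,"dz":0,"rx":0,"ry":0,"rz":0,"hand":0},{"dx":0.038,"dy":-0.006,"dz":0,"rx":0,"ry":0,"rz":0,"hand":0},{"dx":0.038,"dy":-0.006,"dz":0,"rx":0,"ry":0,"rz":0,"hand":0},{"dx":0.038,"dy":-0.006,"dz":0,"rx":0,"ry":0,"rz":0,"hand":0},{"dx":0.038,"dy":-0.006,"dz":0,"rx":0,"ry":0,"rz":0,"hand":0}]'
python3 -m pendant '[{"dx":0.02,"dy":0,"dz":0.02,"rx":0,"ry":0,"rz":0,"hand":0},{"dx":0.012,"dy":0,"dz":0.02,"rx":0,"ry":0,"rz":0,"hand":0},{"dx":0,"dy":0,"dz":0.02,"rx":0,"ry":0,"rz":0,"hand":0},{"dx":0,"dy":0,"dz":0.02,"rx":0,"ry":0,"rz":0,"hand":0},{"dx":0,"dy":0,"dz":0,"rx":0,"ry":0,"rz":0,"hand":0},{"dx":0,"dy":0,"dz":0,"rx":0,"ry":0,"rz":0,"hand":0}]'
python3 - <<'E'
from h import *; import pickle
s=manip.get_state()
print(rot(s['ee_rot']).as_matrix().round(4),goto([.4985,.2277,.09]))
s=manip.get_state(); im=manip.get_image('wrist'); pickle.dump((im,s),open('wrist3.pkl','wb'))
cv2.imwrite('pics/w3.png',cv2.resize(im['frame'][:,:,::-1],(800,500),interpolation=cv2.INTER_CUBIC))
im=manip.get_image('top'); pickle.dump((im,s),open('top3.pkl','wb'))
E
```

```text
0.009 [ 0.0566 -0.0193  0.0089]
0.0114 [ 0.0561 -0.0196  0.0113]
0.014 [ 0.0557 -0.02    0.0139]
0.009 [0.0565 0.043  0.009 ]
0.0114 [0.0561 0.0436 0.0114]
0.014 [0.0556 0.0444 0.014 ]
clock: 9.6
position: [0.4969, 0.206, 0.1926]
ee_rot: [-0.001, 0.706, 0.708, -0.001]
contact_force: [1.1, -0.7, -1.1]
width: 0.0105
gripper_force: 71.2
clock: 10.1
position: [0.4967, 0.236, 0.1122]
ee_rot: [-0.001, 0.706, 0.708, -0.002]
contact_force: [-0.0, -0.6, -0.7]
width: 0.0106
gripper_force: 71.1
[[-0.0038  1.     -0.0052]
 [ 1.      0.0038 -0.0016]
 [-0.0016 -0.0052 -1.    ]] [-0.00828786  0.00185276  0.0222462 ]
```

View pics/w3.png

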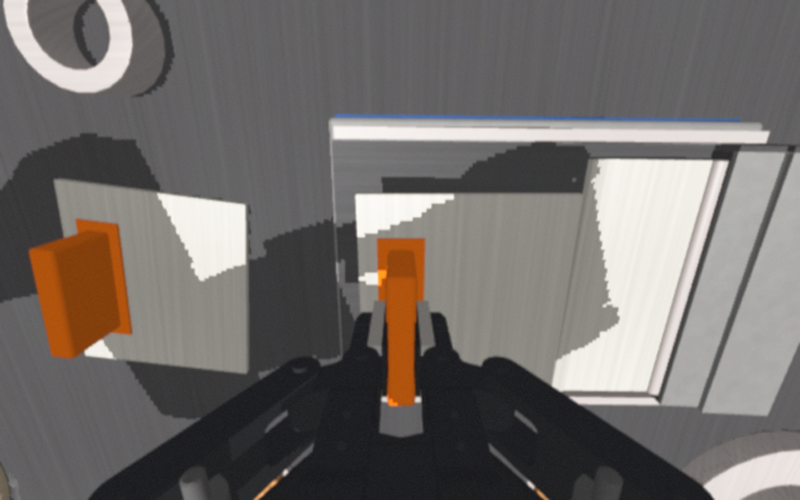

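```bash
python3 - <<'E'
from h import *; import pickle
im,s=pickle.load(open('wrist3.pkl','rb'))
a=cv2.cvtColor(im['frame'][85:160,255:625],cv2.COLOR_RGB2BGR)
a=cv2.resize(np.clip(a.astype(float)*1.5,0,255).astype(np.uint8),None,fx=2.1,fy=4,interpolation=cv2.INTER_CUBIC)
t,_=pickle.load(open('top3.pkl','rb'))
b=cv2.resize(t['frame'][125:245,190:290,::-1],None,fx=2.5,fy=2.4,interpolation=cv2.INTER_CUBIC)
o=np.zeros((600,790,3),np.uint8); o[:300,:777]=a[:,:777]; 
b=cv2.resize(t['frame'][135:235,190:290,::-1],(790,300)[::1],interpolation=cv2.INTER_CUBIC)
o[300:,:]=b
cv2.imwrite('pics/w3c.png',o)
E
```

```text
(no output)
```

View pics/w3c.png

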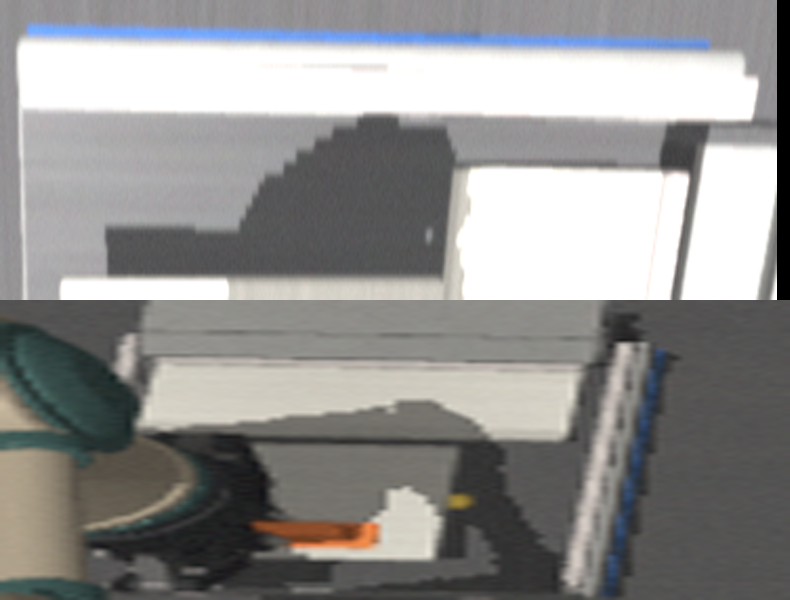

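```bash
python3 - <<'E'
from h import *; import pickle
im,s=pickle.load(open('wrist3.pkl','rb'))
zp=s['position'][2]-.0114
def f(u,v,z): return ray(im,255+u/2.1,85+v/4,z,s)
for n,A,B,z in [('strip in',(22,108),(755,118),.058),('strip out',(20,38),(742,55),.058),('lap',(457,166),(688,172),.062),('plate',(60,279),(443,276),zp)]:
    a,b=f(*A,z),f(*B,z); print(n,a.round(4),b.round(4),np.degrees(np.arctan2(b[1]-a[1],b[0]-a[0])).round(2))
# lower corners from full picture (0.8 scale)
for n,p,z in [('lapback far',(722,160),.062),('lapback near',(650,397),.062),('plate edge far',(585,193),zp),('plate edge mid',(554,385),zp)]:
    print(n,ray(im,p[0]*.8,p[1]*.8,z,s).round(4))
t,_=pickle.load(open('top3.pkl','rb'))
g=lambda u,v,z: ray(t,190+u/7.9,135+(v-300)/3,z)
for n,u,v,z in [('lipR',578,440,.064),('lipL',143,430,.064),('plate cornerR back',438,560,zp),('plate front R',465,442,zp)]: print(n,g(u,v,z).round(4))
print(s['position'])
E
```

```text
strip in [0.4598 0.3131 0.058 ] [0.6914 0.3123 0.058 ] -0.2
strip out [0.4598 0.324  0.058 ] [0.6841 0.3221 0.058 ] -0.49
lap [0.5969 0.3045 0.062 ] [0.6694 0.3038 0.062 ] -0.56
plate [0.4766 0.2922 0.1008] [0.5757 0.293  0.1008] 0.47
lapback far [0.6661 0.3038 0.062 ]
lapback near [0.6637 0.1495 0.062 ]
plate edge far [0.5769 0.2928 0.1008]
plate edge mid [0.5779 0.1912 0.1008]
lipR [0.5941 0.1487 0.064 ]
lipL [0.5969 0.2996 0.064 ]
plate cornerR back [0.4774 0.1794 0.1008]
plate front R [0.5815 0.1794 0.1008]
[0.4967306  0.23601693 0.11224213]
```

Both cameras agree that the plate has to go about 8 mm toward -y and about 0.7° clockwise. Then I tilt the nose down 5° (so the tail clears the seal bar) and lower in front of the lip.

```bash
python3 -m pendant '[{"dx":-0.004,"dy":0,"dz":0,"rx":2.5,"ry":0,"rz":0.3,"hand":0},{"dx":-0.004,"dy":0,"dz":0,"rx":2.5,"ry":0,"rz":0.4,"hand":0},{"dx":0,"dy":0.001,"dz":0.012,"rx":0,"ry":0,"rz":0,"hand":0},{"dx":0,"dy":0.001,"dz":0.012,"rx":0,"ry":0,"rz":0,"hand":0},{"dx":0,"dy":0.001,"dz":0.009,"rx":0,"ry":0,"rz":0,"hand":0},{"dx":0,"dy":0,"dz":0,"rx":0,"ry":0,"rz":0,"hand":0},{"dx":0,"dy":0,"dz":0,"rx":0,"ry":0,"rz":0,"hand":0}]'
cat > st.py <<'E'
from h import *
s=manip.get_state(); M=rot(s['ee_rot']); t=M.as_matrix(); p=s['position']
e=p+M.apply([0.001,.08,.0154]); print('t',s['clock'],'TCP',p.round(4),'edge bottom',e.round(4),'rel lip',(e-[.595,.2285,.05]).round(4),'pitch',np.degrees(-t[2,1]).round(2),'roll',np.degrees(t[2,0]).round(2),'yaw',np.degrees(t[1,1]).round(2),'F',s['contact_force'].round(1),'M',s['moment'].round(2),'w',s['width'],s['gripper_force'])
E
python3 st.py
```

```text
clock: 10.78
position: [0.4988, 0.2284, 0.0816]
ee_rot: [-0.031, 0.71, 0.703, -0.031]
contact_force: [-0.3, -0.7, -0.6]
width: 0.0104
gripper_force: 71.2
t 10.7833 TCP [0.4988 0.2284 0.0816] edge bottom [0.5771 0.2287 0.0593] rel lip [-0.0179  0.0002  0.0093] pitch 4.98 roll -0.02 yaw -0.51 F [-0.3 -0.7 -0.6] M [-0.   -0.02 -0.  ] w 0.01035774285455927 71.18054509162903
```

```bash
python3 -m pendant '[{"dx":0,"dy":0.0004,"dz":0.004,"rx":0,"ry":0,"rz":0,"hand":0},{"dx":0,"dy":0.0003,"dz":0.003,"rx":0,"ry":0,"rz":0,"hand":0},{"dx":0,"dy":0,"dz":0,"rx":0,"ry":0,"rz":0,"hand":0},{"dx":0,"dy":0,"dz":0,"rx":0,"ry":0,"rz":0,"hand":0}]'; python3 st.py
python3 -m pendant '[{"dx":0,"dy":0,"dz":0.001,"rx":0,"ry":0,"rz":0,"hand":0},{"dx":0,"dy":0,"dz":0,"rx":0,"ry":0,"rz":0,"hand":0},{"dx":0,"dy":0,"dz":0,"rx":0,"ry":0,"rz":0,"hand":0}]'; python3 st.py
```

```text
clock: 11.12
position: [0.499, 0.2286, 0.0745]
ee_rot: [-0.031, 0.709, 0.703, -0.03]
contact_force: [0.3, -0.8, -0.6]
width: 0.0103
gripper_force: 71.3
t 11.1167 TCP [0.499  0.2286 0.0745] edge bottom [0.5774 0.229  0.0523] rel lip [-0.0176  0.0005  0.0023] pitch 4.94 roll -0.01 yaw -0.49 F [ 0.3 -0.8 -0.6] M [ 0.06 -0.16  0.01] w 0.010338389646367494 71.3107681274414
clock: 11.37
position: [0.499, 0.2286, 0.0737]
ee_rot: [-0.031, 0.709, 0.703, -0.03]
contact_force: [0.3, 0.1, 2.8]
width: 0.0103
gripper_force: 71.8
t 11.3667 TCP [0.499  0.2286 0.0737] edge bottom [0.5774 0.229  0.0515] rel lip [-0.0176  0.0005  0.0015] pitch 4.93 roll -0.01 yaw -0.49 F [0.3 0.1 2.8] M [ 0.04 -0.16  0.02] w 0.010258517425009038 71.75525307655334
```

```bash
python3 -m pendant '[{"dx":0,"dy":0.005,"dz":-0.0004,"rx":0,"ry":0,"rz":0,"hand":0},{"dx":0,"dy":0.005,"dz":-0.0004,"rx":0,"ry":0,"rz":0,"hand":0},{"dx":0,"dy":0.005,"dz":-0.0004,"rx":0,"ry":0,"rz":0,"hand":0},{"dx":0,"dy":0.003,"dz":-0.0003,"rx":0,"ry":0,"rz":0,"hand":0},{"dx":0,"dy":0,"dz":0,"rx":0,"ry":0,"rz":0,"hand":0},{"dx":0,"dy":0,"dz":0,"rx":0,"ry":0,"rz":0,"hand":0}]'; python3 st.py
python3 -m pendant '[{"dx":0,"dy":0.004,"dz":-0.0003,"rx":0,"ry":0,"rz":0,"hand":0},{"dx":0,"dy":0.004,"dz":-0.0003,"rx":0,"ry":0,"rz":0,"hand":0},{"dx":0,"dy":0,"dz":0,"rx":0,"ry":0,"rz":0,"hand":0},{"dx":0,"dy":0,"dz":0,"rx":0,"ry":0,"rz":0,"hand":0}]'; python3 st.py
```

```text
clock: 11.87
position: [0.518, 0.2283, 0.0728]
ee_rot: [-0.03, 0.71, 0.703, -0.03]
contact_force: [1.1, 0.7, -1.1]
width: 0.0105
gripper_force: 71.4
t 11.8667 TCP [0.518  0.2283 0.0728] edge bottom [0.5964 0.2286 0.0507] rel lip [0.0014 0.0001 0.0007] pitch 4.88 roll -0.02 yaw -0.5 F [ 1.1  0.7 -1.1] M [ 0.01 -0.24 -0.01] w 0.010512815636728068 71.42239093780518
clock: 12.2
position: [0.5249, 0.2282, 0.0726]
ee_rot: [-0.031, 0.71, 0.703, -0.031]
contact_force: [0.4, -0.7, -1.7]
width: 0.0106
gripper_force: 71.3
t 12.2 TCP [0.5249 0.2282 0.0726] edge bottom [0.6032 0.2285 0.0503] rel lip [ 0.0082 -0.      0.0003] pitch 5.01 roll -0.04 yaw -0.5 F [ 0.4 -0.7 -1.7] M [ 0.03 -0.03 -0.04] w 0.010551242025369926 71.25302910804749
```

```bash
python3 -m pendant '[{"dx":0,"dy":0.005,"dz":-0.0006,"rx":0,"ry":0,"rz":0,"hand":0},{"dx":0,"dy":0.005,"dz":-0.0005,"rx":0,"ry":0,"rz":0,"hand":0},{"dx":0,"dy":0.005,"dz":-0.0005,"rx":0,"ry":0,"rz":0,"hand":0},{"dx":0,"dy":0,"dz":0,"rx":0,"ry":0,"rz":0,"hand":0},{"dx":0,"dy":0,"dz":0,"rx":0,"ry":0,"rz":0,"hand":0}]'; python3 st.py
python3 - <<'E'
from h import *; import pickle
s=manip.get_state(); im=manip.get_image('wrist'); pickle.dump((im,s),open('wrist4.pkl','wb'))
a=im['frame'][80:330,240:620,::-1]
cv2.imwrite('pics/w4.png',cv2.resize(np.clip(a*1.3,0,255).astype(np.uint8),(760,500),interpolation=cv2.INTER_CUBIC))
E
```

```text
clock: 12.62
position: [0.5402, 0.2281, 0.0732]
ee_rot: [-0.031, 0.71, 0.703, -0.031]
contact_force: [-0.9, 1.3, -1.6]
width: 0.0104
gripper_force: 71.3
t 12.6167 TCP [0.5402 0.2281 0.0732] edge bottom [0.6186 0.2284 0.0509] rel lip [ 0.0236 -0.0001  0.0009] pitch 4.99 roll -0.03 yaw -0.51 F [-0.9  1.3 -1.6] M [ 0.06 -0.02 -0.01] w 0.010400762429084165 71.25267148017883
```

View pics/w4.png

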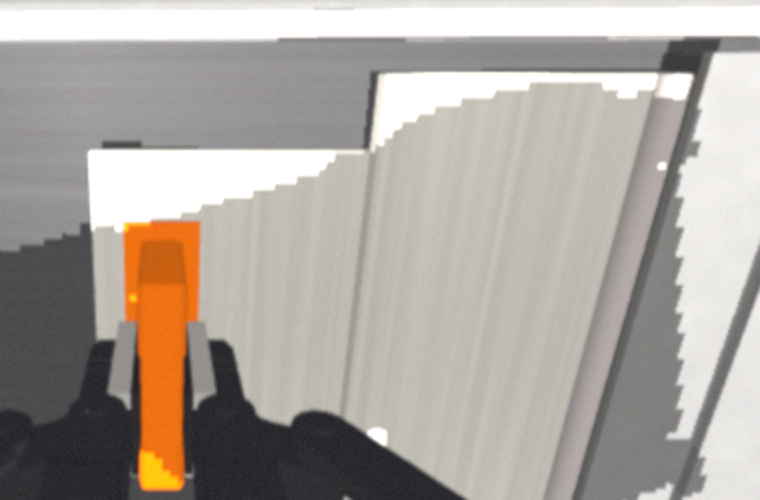

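The plate is under the lip, with its edge at crop row 150 parallel to the lap's edge at row 72, and the lap is lying down. Now level the plate while lowering it onto the bar.

```bash
python3 - <<'E'
from h import *; import pickle
im,s=pickle.load(open('wrist4.pkl','rb'))
f=lambda u,v,z: ray(im,240+u/2,80+v/2,z,s).round(4)
print('plate',f(88,150,.0617),f(365,150,.0565),'lap',f(375,72,.063),f(690,73,.062),'strip inner',f(50,39,.058),f(650,38,.058))
E
python3 -m pendant '[{"dx":0,"dy":0,"dz":0.0016,"rx":-1,"ry":0,"rz":0,"hand":0},{"dx":0,"dy":0,"dz":0.0016,"rx":-1,"ry":0,"rz":0,"hand":0},{"dx":0,"dy":0,"dz":0.0016,"rx":-1,"ry":0,"rz":0,"hand":0},{"dx":0,"dy":0,"dz":0,"rx":0,"ry":0,"rz":0,"hand":0}]' 100; python3 st.py
python3 -m pendant '[{"dx":0,"dy":0,"dz":0.0016,"rx":-1,"ry":0,"rz":0,"hand":0},{"dx":0,"dy":0,"dz":0.0016,"rx":-1,"ry":0,"rz":0,"hand":0},{"dx":0,"dy":0,"dz":0,"rx":0,"ry":0,"rz":0,"hand":0},{"dx":0,"dy":0,"dz":0,"rx":0,"ry":0,"rz":0,"hand":0}]'; python3 st.py
```

```text
plate [0.5198 0.2841 0.0617] [0.5956 0.2836 0.0565] lap [0.5943 0.3044 0.063 ] [0.6687 0.3037 0.062 ] strip inner [0.5102 0.3131 0.058 ] [0.6603 0.3118 0.058 ]
clock: 13.0
position: [0.5393, 0.2281, 0.0693]
ee_rot: [-0.012, 0.71, 0.704, -0.012]
contact_force: [-0.3, -0.2, 3.7]
width: 0.0102
gripper_force: 102.0
t 13.0 TCP [0.5393 0.2281 0.0693] edge bottom [0.6187 0.2285 0.0513] rel lip [ 0.0237 -0.      0.0013] pitch 1.91 roll -0.03 yaw -0.46 F [-0.3 -0.2  3.7] M [-0.08  0.05 -0.03] w 0.010170354576329714 101.98580861091614
clock: 13.33
position: [0.5392, 0.2282, 0.0666]
ee_rot: [0.0, 0.71, 0.704, 0.0]
contact_force: [-1.3, -0.5, 5.8]
width: 0.01
gripper_force: 102.4
t 13.3333 TCP [0.5392 0.2282 0.0666] edge bottom [0.6192 0.2285 0.0512] rel lip [0.0242 0.     0.0012] pitch -0.03 roll -0.02 yaw -0.48 F [-1.3 -0.5  5.8] M [-0.13  0.3  -0.02] w 0.010010024177041214 102.36979007720947
```

```bash
python3 -m pendant '[{"dx":0,"dy":0,"dz":0.001,"rx":0,"ry":0,"rz":0,"hand":0},{"dx":0,"dy":0,"dz":0.001,"rx":0,"ry":0,"rz":0,"hand":0},{"dx":0,"dy":0,"dz":0,"rx":0,"ry":0,"rz":0,"hand":0},{"dx":0,"dy":0,"dz":0,"rx":0,"ry":0,"rz":0,"hand":0}]'; python3 st.py
python3 -m pendant '[{"dx":0,"dy":0,"dz":0.001,"rx":0,"ry":0,"rz":0,"hand":0},{"dx":0,"dy":0,"dz":0,"rx":0,"ry":0,"rz":0,"hand":0},{"dx":0,"dy":0,"dz":0,"rx":0,"ry":0,"rz":0,"hand":0}]'; python3 st.py
```

```text
clock: 13.67
position: [0.5393, 0.2282, 0.0655]
ee_rot: [0.0, 0.71, 0.704, 0.0]
contact_force: [-3.7, -2.2, 12.5]
width: 0.0103
gripper_force: 103.2
t 13.6667 TCP [0.5393 0.2282 0.0655] edge bottom [0.6193 0.2285 0.0501] rel lip [0.0243 0.     0.0001] pitch -0.02 roll -0.01 yaw -0.49 F [-3.7 -2.2 12.5] M [-0.24  0.6  -0.03] w 0.010309601564886915 103.17396998405457
clock: 13.92
position: [0.5392, 0.2282, 0.0655]
ee_rot: [0.0, 0.71, 0.704, 0.0]
contact_force: [-4.1, -2.1, 16.4]
width: 0.0099
gripper_force: 104.0
t 13.9167 TCP [0.5392 0.2282 0.0655] edge bottom [0.6193 0.2285 0.0501] rel lip [0.0243 0.     0.0001] pitch -0.05 roll -0.01 yaw -0.48 F [-4.1 -2.1 16.4] M [-0.26  0.86 -0.  ] w 0.009924262287419045 104.00554776191711
```

```bash
python3 -m pendant '[{"dx":0,"dy":0,"dz":0.001,"rx":0,"ry":0,"rz":0,"hand":0},{"dx":0,"dy":0,"dz":0,"rx":0,"ry":0,"rz":0,"hand":0},{"dx":0,"dy":0,"dz":0,"rx":0,"ry":0,"rz":0,"hand":0},{"dx":0,"dy":0,"dz":0,"rx":0,"ry":0,"rz":0,"hand":0},{"dx":0,"dy":0,"dz":0,"rx":0,"ry":0,"rz":0,"hand":0},{"dx":0,"dy":0,"dz":0,"rx":0,"ry":0,"rz":0,"hand":0}]'; python3 st.py
python3 - <<'E'
from h import *
o=[]
t=manip.get_image('side')['frame']; w=manip.get_image('wrist')['frame']
o=np.hstack([cv2.resize(t[115:265,230:440],(400,286),interpolation=cv2.INTER_CUBIC),cv2.resize(w[60:346,200:600],(400,286))])
cv2.imwrite('pics/f.png',o[:,:,::-1])
E
```

```text
clock: 14.42
position: [0.5392, 0.2282, 0.0655]
ee_rot: [0.0, 0.71, 0.704, 0.0]
contact_force: [-6.1, -1.9, 22.7]
width: 0.0102
gripper_force: 104.8
t 14.4167 TCP [0.5392 0.2282 0.0655] edge bottom [0.6193 0.2286 0.0502] rel lip [0.0243 0.0001 0.0002] pitch -0.07 roll -0.0 yaw -0.48 F [-6.1 -1.9 22.7] M [-0.35  1.13  0.01] w 0.010188728606712123 104.82700109481812
```

View pics/f.png

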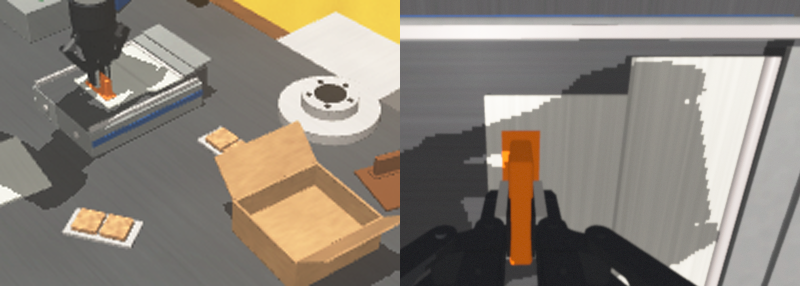

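The plate lies flat under the lap, its edge at right-hand (485–630,95). Height held constant while the force rose to 23 N, so it is seated. The lap is down, the flaps are open and the pads haven't moved.

```bash
python3 -c "
from rig import manip
print(manip.sign_off())"
```

```text
the job is handed in; nothing more can be done
None
```

The job is handed in at about 14.5 s: both flaps are well open, and the cover plate is tucked about 24 mm under the lip (by my measurement), square and centred. It is still gripped and pressed flat on the bed at about 23 N, with the lap down in the last pictures; the hand-in returned no verdict.

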